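Put the shoe brush away in its lidded box

ROBOT

A 6-joint arm with a two-finger parallel gripper is mounted at the origin on the work surface. World frame = base frame: x ahead of the robot, y to its left, z up, the work surface at z = 0. Lengths are in mm, angles in rad, forces in N, time in s.
With the tool pointing down it reaches from about 275 to 750 mm from the base axis. Payload 10.2 kg.
Tool frame: the origin (TCP) lies between the finger pads; the fingertips stand 14 mm ahead of it and the grasp point (between the pads) lies 5 mm behind it (tip_reach is the distance from the TCP to the fingertips, in mm); z points along the fingers, y is the line along which they close (so a half turn about z gives the same grasp; the last joint's range is limited). The gripper opens to 85 mm and grips with 20 to 120 N. Pads are 22 mm wide; open, the fingers measure 114 mm over their backs; the gripper's body (76 mm by 85 mm) begins 54 mm behind the grasp point. The pads swing forward as they close: fully open they stand 13 mm farther back than shut.
Start: joints at [-1.365, 0.313, 1.498, -0, 1.331, -0.223], TCP at [218.273, -477.481, 245.294] pointing down, gripper open.
Joint ranges: [-2.94, 2.94], [-0.97, 2.17], [0.19, 2.56], [-1.23, 4.37], [0.02, 3.11], [-2.88, 2.88]. Speed limits (rad/s): [2.39, 2.39, 3.01, 3.14, 3.14, 3.14].

INTERFACE

Orientations are given as a unit quaternion [w, x, y, z].
In Python, from rig import * gives the robot as it stands.
- The arm moves only by the tool arm_command, never from a script. Its argument "steps" is a list that holds one entry, the list of rows, each a list of 7 numbers: the opening, from 0 (shut) to 1 (fully open), then the shift along the tool's x, y, z each as a share of 0.05 m, from -1 to 1, then the turn, a rotation vector about the tool's x, y, z each as a share of 0.15 rad, from -1 to 1. A call has 1 to 8 rows; each row shifts and turns the commanded pose from where the row before left it, along the tool's axes as they then stand; what a row does not reach is not made up. A row lasts 1/8 s, in which the tool goes at most 62.5 mm and 10.7 degrees, less where a joint would pass 70% of its speed; a pose out of reach is approached as far as the arm can. A call with a number of a shift or a turn outside -1 to 1 is refused whole. A call with a gripper value outside its range is refused whole. The fingers move at their own pace and stop on an object; "squeeze" is the grip in N (left out, the last holds). Time passes only in rows, so rows that do not move let the fingers close. It gives the time, the measured TCP pose, the force, the opening and the grip force at its end, in the units of the state.
- sense(): the state, without advancing time (a new reading comes with each control period).
- capture(name): name is "scene" or "top"; returns the picture (480x640x3 uint8, red, green, blue); there is no depth.
- get_calibration(name): a dict with "intrinsics" (3x3 intrinsics, pixels), "D" ([k1, k2, p1, p2, k3] as OpenCV has them; the pictures are not rectified), "rvec" (rotation vector, rad) and "tvec" (3), from world to camera coordinates, as OpenCV has them. Camera axes: x right, y down, z forward; pixel columns grow to the right and rows downward; lengths in mm; the calibration is good to about 2 mm. A picture is of the moment at which its call begins. get_calibration takes no time and is no camera call.
- finish_job(): hands the job in; it is judged then, once.
The state is a dict: "time_s": time; "joints": joint angles; "dq": joint speeds; "tau": joint torques, N m; "eef_pos": TCP position; "ee_rot": TCP orientation; "force": force on the tool from outside, world axes, zero at the start; "wrist_torque": the same for the moment, N m; "grip_width": opening from 0.0 (shut) to 1.0 (fully open); "grip_force": force on a finger pad.
Only numpy, scipy, OpenCV 4.12 (cv2) and the standard library are available. Lean on these libraries where they do the work, as an engineer would, in place of code of your own. Each camera call takes 0.05 s, during which the arm holds its last target. There are 200 camera calls.

TASK

Put the shoe brush away. First lift the blue lid off the shoe-care box by its knob and stand it upright on the bare counter beside the box; then draw the brush out by its end until it is clear of the low shelf and let go of it on the counter; then take it by its red grip and lower it, bristles down, into the box. Finally put the lid back on, lowering it until it sits fully down on the box's base, dropping neither brush nor lid, and leave the can, the jar and the tin where they are.

Things in the scene. Friction and masses are not known exactly. Their poses are not given: they have to be found in the camera images.
- care_box: Long wooden box, fixed. Origin: centre of its underside, on the counter; x along its length, z up. Dark base plate 236 x 106 x 12 mm; on it four walls (outside 212 x 80, 5 thick, top edge 46 above the counter) round a compartment 202 x 70 mm, floor 14 mm above the counter. The brush fits in lengthwise, either way round, its red grip above the walls.
- lid: Loose blue lid, a hollow cover open below: 228 x 96 mm outside, 70 tall, skirt 4 thick (4 mm play all round the box walls, 65 free height inside). Origin: centre of its lower opening; x along its length, z up. Starts on the box, skirt on the base plate (origin 12 mm up). Square wooden knob on top, 30 mm cube, faces along x and y, 74 to 104 mm above the origin. About 0.35 kg. Fits either way round.
- brush: Shoe brush 190 long (x), 58 wide, 58 mm tall. Origin: centre of its underside; z up. Stiff black bristles 50 wide, 0 to 12 mm up; wooden body 190 x 58 from 12 to 30; red grip ridge mid-top, 60 long (x), 22 wide, from 30 to 58. Starts on the counter under the shelf, bristles down, only 47 to 61 mm of its near end sticking out in front, the red grip hidden. About 0.28 kg.
- shelf: Low aluminium shelf, fixed: plate 220 deep, 180 wide, 4 mm thick, underside 64 mm up, on side panels (168 apart inside), open front and back; a 75 mm tall box is fixed on it from 108 mm behind the front edge. Origin: on the counter below the middle of the front edge (nearest the robot); x from that edge back under the shelf, y along the edge, z up. Draw the brush out to -x.
- spray_can: Green-labelled can, 52 mm in diameter, 150 mm tall, standing on the counter; to be left alone. Origin: centre of its underside.
- cream_jar: Amber jar with black cap, 64 mm in diameter, 65 mm tall, standing on the counter; to be left alone. Origin: centre of its underside.
- polish_tin: Flat round tin with yellow lid, 86 mm in diameter, 28 mm tall, on the counter; to be left alone. Origin: centre of its underside.
Mind the look-alikes: they are no part of the job. Of the things like the lid, leave any that is green; of the rest the larger one is meant.

How it is judged:
By the outcome, as a careful person would: the job done as asked, in the order asked, and still so for the second after the job is handed in, with the robot touching nothing.
It also fails if it takes over 72 s, if anything falls off the work surface, if the arm or the gripper's body presses on something with over 40 N, if the wrist force passes 120 N, or if a joint passes its speed limit or range.

## Working session

There is one attempt and no reset: what is moved stays moved. The work goes in short steps, Python scripts to look and compute and a tool call to move; the robot and the scene stay as the last step left them, time stands still between calls to the robot, and variables do not carry over. Pictures are saved under pics/ and viewed, at most 10 in all, crops included, and the job is handed in when it is done.

Besides the shell and the picture viewer there is one more tool, called after "Call:" by a JSON object that holds its "name" and its "arguments". arm_command: Moves the arm, as the interface text tells. Its arguments: {"type":"object","properties":{"steps":{"type":"array"},"squeeze":{"type":"number"}},"required":["steps"]}

```bash
mkdir -p pics; ls; python3 - <<'E'
from rig import *
import cv2,numpy as np
s=sense();print({k:np.round(v,3).tolist() for k,v in s.items()})
ims=[]
for n in("scene","top"):
    im=capture(n);cv2.imwrite(f"pics/{n}0.png",im[:,:,::-1])
    c=get_calibration(n);print(n,c)
E
```

```text
pics
{'time_s': 0.0, 'joints': [-1.365, 0.313, 1.498, -0.0, 1.331, -0.223], 'dq': [-0.001, 0.001, -0.001, -0.0, 0.001, 0.001], 'tau': [0.002, -41.226, -25.974, -0.0, 0.004, -0.0], 'eef_pos': [218.227, -477.234, 244.739], 'ee_rot': [-0.001, 0.977, 0.213, 0.0], 'force': [0.215, -0.11, 0.133], 'wrist_torque': [0.043, -0.02, -0.004], 'grip_force': 0.0, 'grip_width': 1.004}
scene {'intrinsics': array([[464.42768019,   0.        , 318.13504425],
       [  0.        , 464.42768019, 232.92563381],
       [  0.        ,   0.        ,   1.        ]]), 'D': array([-0.05300197,  0.        ,  0.        ,  0.        ,  0.        ]), 'rvec': array([ 1.47074184,  1.92992739, -0.94019298]), 'tvec': array([ 133.81995214, -261.09812156, 1478.50300609])}
top {'intrinsics': array([[467.34109764,   0.        , 316.12709335],
       [  0.        , 467.34109764, 243.57827035],
       [  0.        ,   0.        ,   1.        ]]), 'D': array([-0.10921589,  0.        ,  0.        ,  0.        ,  0.        ]), 'rvec': array([ 2.13493278, -2.19349393,  0.1114068 ]), 'tvec': array([  31.90930791,  484.71474421, 1258.70583267])}
```

View pics/scene0.png

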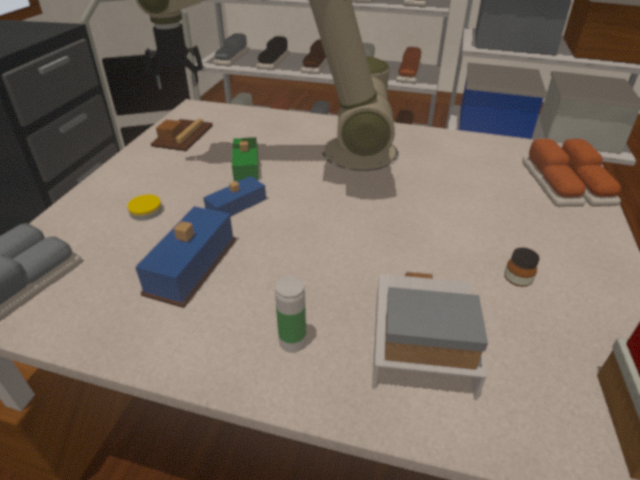

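View pics/top0.png

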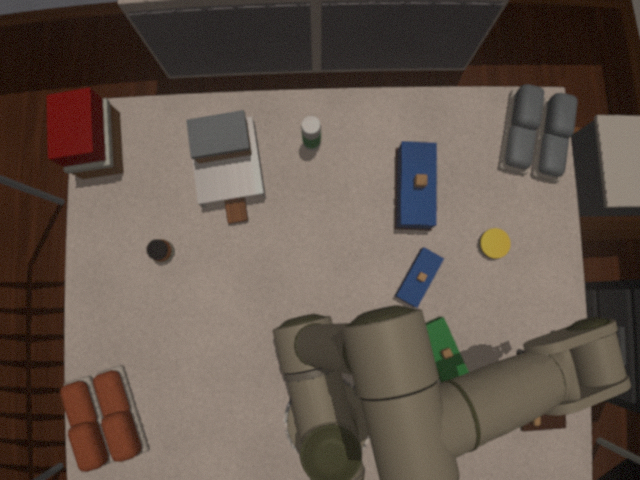

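Blue and green lid look-alikes: large blue at top (418,186) / scene (188,255), small blue at top (420,277) / scene (235,198), green at top (445,348) / scene (246,158). The larger blue one is meant. The brush end shows at top (236,211). I'll confirm in an enlarged crop and measure.

```bash
cat > h.py <<'E'
from rig import *
import cv2,numpy as np
from scipy.spatial.transform import Rotation as Ro
CAL={n:get_calibration(n) for n in("scene","top")}
def ray(n,p):
    c=CAL[n];R=cv2.Rodrigues(c["rvec"])[0]
    q=cv2.undistortPoints(np.array([[p]],float),c["intrinsics"],c["D"])[0,0]
    return -R.T@c["tvec"],R.T@np.array([q[0],q[1],1])
def onz(n,p,z):
    o,d=ray(n,p);return o+d*(z-o[2])/d[2]
def tri(ps,pt):
    (o1,d1),(o2,d2)=ray("scene",ps),ray("top",pt)
    d1/=np.linalg.norm(d1);d2/=np.linalg.norm(d2)
    t=np.linalg.lstsq(np.c_[d1,-d2],o2-o1,rcond=None)[0]
    a,b=o1+d1*t[0],o2+d2*t[1];return (a+b)/2,np.linalg.norm(a-b)
def proj(n,X):
    c=CAL[n];return cv2.projectPoints(np.array(X,float).reshape(-1,1,3),c["rvec"],c["tvec"],c["intrinsics"],c["D"])[0][:,0]
def hsv(im): return cv2.cvtColor(im,cv2.COLOR_RGB2HSV)
def blob(im,lo,hi,roi,mn=15):
    """contours within roi (x0,y0,x1,y1), largest first, full-image coordinates"""
    m=cv2.inRange(hsv(im),lo,hi);k=np.zeros_like(m);x0,y0,x1,y1=roi;k[y0:y1,x0:x1]=m[y0:y1,x0:x1]
    cs=cv2.findContours(k,cv2.RETR_EXTERNAL,cv2.CHAIN_APPROX_NONE)[0]
    return sorted([c for c in cs if cv2.contourArea(c)>mn],key=cv2.contourArea,reverse=True)
def cen(c):
    m=cv2.moments(c);return np.array([m["m10"],m["m01"]])/m["m00"]
E
python3 - <<'E'
from h import *
s=cv2.imread("pics/scene0.png")[:,:,::-1].copy();t=cv2.imread("pics/top0.png")[:,:,::-1].copy()
for n,im,roi in(("scene",s,(125,195,250,310)),("top",t,(385,125,450,240))):
    for c in blob(im,(100,90,30),(125,255,255),roi)[:2]:
        p=cv2.approxPolyDP(cv2.convexHull(c),2.5,True)[:,0];print(n,"blue",cv2.contourArea(c),p.tolist(),cv2.minAreaRect(c))
for n,im,roi in(("scene",s,(170,215,200,245)),("top",t,(410,168,432,192)),("scene",s,(395,265,440,282)),("top",t,(220,195,252,225))):
    for c in blob(im,(3,70,60),(25,255,255),roi)[:1]:
        print(n,"wood",cv2.contourArea(c),cen(c),cv2.minAreaRect(c),cv2.approxPolyDP(c,1.5,True)[:,0].tolist())
for p in((311,125),): print(onz("top",p,150))
print("cams",ray("top",(0,0))[0],ray("scene",(0,0))[0])
def cr(im,x0,y0,w,h,f): return cv2.resize(im[y0:y0+h,x0:x0+w],None,fx=f,fy=f,interpolation=cv2.INTER_CUBIC)
A=np.hstack([cr(s,125,195,130,115,3),cr(t,380,130,130,115,3)]);B=np.hstack([cr(s,360,260,130,120,3),cr(t,180,105,130,120,3)])
cv2.imwrite("pics/crop1.png",cv2.resize(np.vstack([A,B]),(660,600))[:,:,::-1])
E
```

```text
scene blue 3493.5 [[245, 195], [180, 300], [145, 290], [138, 265], [193, 208], [210, 195]] ((186.8754119873047, 237.47047424316406), (54.133544921875, 133.41064453125), 31.759479522705078)
top blue 2801.5 [[403, 142], [435, 144], [433, 225], [400, 223]] ((417.5, 183.5), (83.0, 35.0), 90.0)
scene wood 242.5 [183.46941581 230.80687285] ((183.5, 231.0), (18.0, 17.0), 90.0) [[180, 222], [175, 227], [176, 236], [187, 240], [192, 234], [191, 225]]
top wood 109.0 [420.49388379 180.22629969] ((420.5, 180.5), (11.0, 11.0), 90.0) [[416, 175], [415, 185], [424, 185], [426, 183], [426, 176]]
scene wood 94.0 [418.88475177 274.65070922] ((418.5860900878906, 274.5533142089844), (27.160722732543945, 4.798394203186035), 5.19442892074585) [[405, 274], [409, 276], [432, 277], [428, 273], [407, 272]]
top wood 447.5 [235.74934823 210.46778399] ((235.7307891845703, 210.34617614746094), (24.434839248657227, 20.71380043029785), 82.87498474121094) [[244, 198], [225, 201], [226, 216], [229, 223], [247, 220]]
[778.92574871  23.41730341 150.        ]
cams [ 348.09445653   15.27330745 1303.42009183] [1314.41219223  220.69792746  704.03420472]
```

View pics/crop1.png

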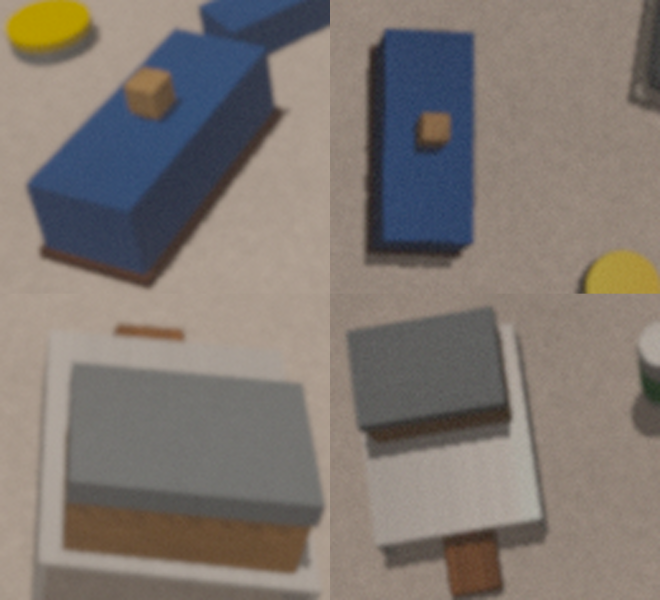

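The crop confirms the large blue lid with a square knob at top (420,180) / scene (183,231), on its dark base plate. The brush's wooden end sticks out of the shelf front at top (236,211). Next I triangulate lid corners, knob and brush end.

```bash
python3 - <<'E'
from h import *
np.set_printoptions(precision=1,suppress=True)
S=[(177.4,276.5),(137.6,267.1),(229.8,214.2),(195.1,206.8)];T=[(402.1,142.1),(436.3,143.3),(400.9,224.8),(434.6,224.2)]
L=[]
for a,b in zip(S,T): p,g=tri(a,b);L.append(p);print("lid corner",p,g,onz("top",b,82),onz("scene",a,82))
L=np.array(L);print("lid c",L.mean(0));
for X in (L,np.array([onz("top",b,82) for b in T])): 
    d=(X[0]+X[1]-X[2]-X[3])/2;print("size",np.linalg.norm(d),"yaw",np.arctan2(d[1],d[0]),X.mean(0),np.linalg.norm(X[0]-X[1]),np.linalg.norm(X[2]-X[3]))
# knob top face centre: scene crop corners ; top crop
sk=lambda p:(125+p[0]/2.538,195+p[1]/2.553); tk=lambda p:(380+(p[0]-330)/2.538,130+p[1]/2.553)
ks=np.array([sk(p) for p in((147,68),(173,80),(156,98),(126,88))]).mean(0);kt=np.array([tk(p) for p in((422,113),(451,114),(449,143),(420,141))]).mean(0)
print("knob top",tri(ks,kt),onz("top",kt,116))
# brush
t=cv2.imread("pics/top0.png")[:,:,::-1].copy();s=cv2.imread("pics/scene0.png")[:,:,::-1].copy()
c=blob(t,(3,70,60),(25,255,255),(220,195,252,228))[0][:,0].astype(float)
P=np.array([onz("top",p,30) for p in c])[:,:2]
print("brush hull top z30:",np.array([onz("top",p,30) for p in cv2.approxPolyDP(c.astype(np.int32),1.5,True)[:,0]]))
for nm,sel in(("L",(c[:,1]>203)&(c[:,1]<219)&(c[:,0]<233)),("R",(c[:,1]>201)&(c[:,1]<217)&(c[:,0]>240))):
    vx,vy,x,y=cv2.fitLine(P[sel].astype(np.float32),cv2.DIST_L2,0,.01,.01)[:,0];print(nm,np.arctan2(vy,vx)if vx>0 else np.arctan2(-vy,-vx),x,y)
bk=lambda p:(180+(p[0]-330)/2.538,105+(p[1]-294)/2.553)
bs=lambda p:(360+p[0]/2.538,260+(p[1]-294)/2.553)
for nm,p in(("shelfL",(379,548)),("shelfR",(541,518)),("shelf back R",(514,324))):print(nm,bk(p),onz("top",bk(p),68))
for a,b in(((117,325),(453,593)),((184,329),(502,583))):
  for sa in ((a),):print("brush near corner?",[tri(bs(sa),bk(q)) for q in ((453,593),(502,583))])
for n,roi in(("top",(470,220,520,265)),("scene",(120,190,170,220))):
    c=blob(t if n=="top" else s,(20,120,80),(35,255,255),roi)[0];print("tin",onz(n,cen(c),28))
print("jar",onz("top",(157,250),65))
E
```

```text
lid corner [ 750.  -221.    79.2] 3.307228916730314 [ 749.8 -222.    82. ] [ 752.3 -217.2   82. ]
lid corner [ 745.3 -314.9   77.1] 4.466455003857872 [ 744.8 -315.7   82. ] [ 749.5 -308.2   82. ]
lid corner [ 524.1 -208.1   75.2] 0.35415813841857025 [ 523.2 -207.1   82. ] [ 532.7 -203.3   82. ]
lid corner [ 522.8 -297.7   78.8] 0.8456582384143685 [ 522.5 -297.3   82. ] [ 526.8 -294.6   82. ]
lid c [ 635.6 -260.4   77.6]
size 224.66250029568016 yaw -0.06682079732671843 [ 635.6 -260.4   77.6] 94.04833939177068 89.68033741984394
size 225.07518193272676 yaw -0.07397631126549004 [ 635.1 -260.5   82. ] 93.80503082476586 90.26254656018735
knob top (array([ 636.2, -261.3,  107.7]), np.float64(3.5554036960301905)) [ 635.  -261.1  116. ]
brush hull top z30: [[618.  216.   30. ]
 [611.1 269.3  30. ]
 [568.7 266.6  30. ]
 [548.8 258.3  30. ]
 [555.8 208.1  30. ]]
L 0.13130078 582.8198 267.1166
R 0.09079357 586.77386 212.10744
shelfL (199.30654058313633, 204.49079514296906) [596. 332.  68.]
shelfR (263.1363278171789, 192.73991382687035) [622.8 158.   68. ]
shelf back R (252.49802994483846, 116.75088131609871) [838.9 185.4  68. ]
brush near corner? [(array([554.6, 234.5,  30.2]), np.float64(50.16020007398677)), (array([560.9, 208.2,  27.7]), np.float64(3.9061648572092555))]
brush near corner? [(array([551.5, 262.8,  28. ]), np.float64(5.142521003280064)), (array([559.5, 235.7,  30.1]), np.float64(59.08309098918965))]
tin [ 473.1 -478.4   28. ]
tin [ 483.9 -474.    28. ]
jar [475.5 448.9  65. ]
```

```bash
cat > plan.py <<'E'
import sys
from h import *
# usage: plan.py x y z phi  -> turn shares (do first), then shift shares in turned axes
def plan(x,y,z,phi):
    s=sense();w,a,b,c=s["ee_rot"];R=Ro.from_quat([a,b,c,w])
    T=Ro.from_euler("z",phi)*Ro.from_euler("x",np.pi)
    rv=(R.inv()*T).as_rotvec();d=T.inv().apply(np.array([x,y,z])-s["eef_pos"])
    print("t",round(s["time_s"],2),"pos",np.round(s["eef_pos"],1),"F",np.round(s["force"],1),"turn/.15",np.round(rv/.15,2),"shift/50",np.round(d/50,2))
if __name__=="__main__":
    v=list(map(float,sys.argv[1:]));[plan(*v[i:i+4]) for i in range(0,len(v),4)]
E
python3 plan.py 635 -260.5 180 -0.07
```

```text
t 0.1 pos [ 218.2 -477.3  244.8] F [-0.1  0.1 -0.6] turn/.15 [-0.01  0.    3.33] shift/50 [ 8.01 -4.91  1.3 ]
```

Call:
{"name": "arm_command", "arguments": {"steps": [[[1,0,0,0,0,0,0.83],[1,0,0,0,0,0,0.83],[1,0,0,0,0,0,0.83],[1,0,0,0,0,0,0.84],[1,0.6,-0.4,0,0,0,0],[1,0.8,-0.5,0,0,0,0],[1,0.8,-0.5,0,0,0,0],[1,0.8,-0.5,0,0,0,0]]], "squeeze": 40}}

```text
time_s: 1.1
eef_pos: [375.8, -392.4, 245.0]
ee_rot: [-0.0, 0.999, -0.035, -0.0]
force: [1.0, -0.9, -0.9]
grip_width: 1.0
grip_force: 0.0
```

Call:
{"name": "arm_command", "arguments": {"steps": [[[1,0.8,-0.5,0.1,0,0,0],[1,0.8,-0.5,0.2,0,0,0],[1,0.8,-0.5,0.2,0,0,0],[1,0.8,-0.5,0.2,0,0,0],[1,0.8,-0.5,0.2,0,0,0],[1,0.6,-0.3,0.2,0,0,0],[1,0.4,-0.2,0.2,0,0,0],[1,0,0,0,0,0,0]]]}}

```text
time_s: 2.1
eef_pos: [634.9, -260.3, 178.5]
ee_rot: [-0.001, 0.999, -0.035, -0.001]
force: [-0.3, 0.1, -0.1]
grip_width: 1.005
grip_force: 0.0
```

```bash
python3 plan.py 635 -260.5 104 -0.07
```

```text
t 2.1 pos [ 634.9 -260.3  178.5] F [-0.3  0.1 -0.1] turn/.15 [-0.01  0.02  0.01] shift/50 [0.   0.   1.49]
```

Call:
{"name": "arm_command", "arguments": {"steps": [[[1,0,0,0.5,0,0,0],[1,0,0,0.5,0,0,0],[1,0,0,0.3,0,0,0],[1,0,0,0.2,0,0,0],[0,0,0,0,0,0,0],[0,0,0,0,0,0,0],[0,0,0,0,0,0,0],[0,0,0,0,0,0,0]]], "squeeze": 50}}

```text
time_s: 3.1
eef_pos: [634.9, -261.1, 106.1]
ee_rot: [0.0, 0.999, -0.035, 0.001]
force: [-0.4, 2.1, 2.9]
grip_width: 0.345
grip_force: 53.5
```

Call:
{"name": "arm_command", "arguments": {"steps": [[[0,0,0,0,0,0,0],[0,0,0,0,0,0,0],[0,0,0,-0.1,0,0,0],[0,0,0,-0.2,0,0,0]]]}}

```text
time_s: 3.6
eef_pos: [634.0, -261.3, 119.6]
ee_rot: [-0.0, 0.999, -0.035, -0.001]
force: [-0.4, -0.6, -3.9]
grip_width: 0.34
grip_force: 52.5
```

```bash
python3 plan.py 635 -260.5 104 -0.07; python3 -c "
from h import *
s=sense();print(s['ee_rot'],s['wrist_torque'],s['grip_width'])"
```

```text
t 3.6 pos [ 634.  -261.3  119.6] F [-0.4 -0.6 -3.9] turn/.15 [-0.01  0.01 -0.01] shift/50 [ 0.02 -0.02  0.31]
[-4.68520882e-04  9.99370132e-01 -3.54679881e-02 -1.06839220e-03] [-0.03348649  0.00358464  0.04365271] 0.339558544132833
```

Call:
{"name": "arm_command", "arguments": {"steps": [[[0,0,0,-0.3,0,0,0],[0,0,0,-0.4,0,0,0],[0,0,0,-0.4,0,0,0],[0,0,0,-0.2,0,0,0],[0,-0.2,-0.3,0,0,0,0],[0,-0.3,-0.5,0,0,0,0],[0,-0.3,-0.5,0,0,0,0],[0,-0.3,-0.5,0,0,0,0]]]}}

```text
time_s: 4.6
eef_pos: [585.5, -166.9, 185.4]
ee_rot: [-0.0, 0.999, -0.035, -0.0]
force: [0.0, -0.8, -3.9]
grip_width: 0.34
grip_force: 52.5
```

Call:
{"name": "arm_command", "arguments": {"steps": [[[0,-0.3,-0.5,0,0,0,0],[0,-0.2,-0.4,0,0,0,0],[0,-0.1,-0.3,0,0,0,0],[0,0,0,0.4,0,0,0],[0,0,0,0.4,0,0,0],[0,0,0,0.4,0,0,0],[0,0,0,0.2,0,0,0],[0,0,0,0,0,0,0]]]}}

```text
time_s: 5.6
eef_pos: [560.4, -105.7, 115.0]
ee_rot: [-0.0, 0.999, -0.035, -0.0]
force: [-0.3, 0.3, -3.6]
grip_width: 0.338
grip_force: 52.5
```

```bash
python3 plan.py 560 -105 93 -0.07; python3 - <<'E'
from h import *
im=capture("top");jm=capture("scene");cv2.imwrite("pics/a.png",np.hstack([cv2.resize(im[110:280,300:500],None,fx=2,fy=2),cv2.resize(jm[170:340,120:320],None,fx=2,fy=2)])[:,:,::-1])
E
```

```text
t 5.6 pos [ 560.4 -105.7  115. ] F [-0.3  0.3 -3.6] turn/.15 [-0.    0.01 -0.01] shift/50 [-0.01 -0.01  0.44]
```

View pics/a.png

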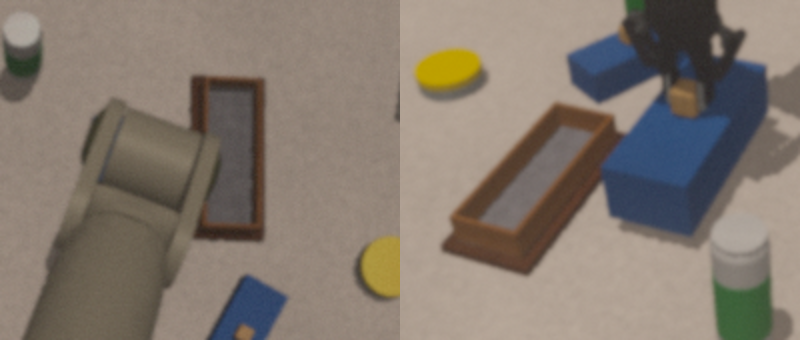

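The lid is held over bare counter, and the box is open at full-image top (415,188). Now lowering slowly.

Call:
{"name": "arm_command", "arguments": {"steps": [[[0,0,0,0.15,0,0,0],[0,0,0,0.1,0,0,0],[0,0,0,0.08,0,0,0],[0,0,0,0.06,0,0,0],[0,0,0,0.04,0,0,0],[0,0,0,0,0,0,0]]]}}

```text
time_s: 6.45
eef_pos: [560.5, -105.7, 94.1]
ee_rot: [0.0, 0.999, -0.035, 0.0]
force: [-1.3, 1.3, -0.1]
grip_width: 0.338
grip_force: 53.0
```

Call:
{"name": "arm_command", "arguments": {"steps": [[[0,0,0,0.02,0,0,0],[0,0,0,0,0,0,0]]]}}

```text
time_s: 6.7
eef_pos: [560.5, -105.5, 94.0]
ee_rot: [0.0, 0.999, -0.035, 0.0]
force: [-4.6, 2.9, 7.5]
grip_width: 0.339
grip_force: 54.0
```

Call:
{"name": "arm_command", "arguments": {"steps": [[[1,0,0,0,0,0,0],[1,0,0,0,0,0,0],[1,0,0,0,0,0,0],[1,0,0,0,0,0,0],[1,0,0,-0.5,0,0,0],[1,0,0,-0.9,0,0,0],[1,0,0,-0.9,0,0,0],[1,0,0,0,0,0,0]]]}}

```text
time_s: 7.7
eef_pos: [561.6, -106.2, 211.2]
ee_rot: [0.001, 0.999, -0.035, 0.003]
force: [-1.0, -0.3, -0.7]
grip_width: 1.001
grip_force: 0.0
```

```bash
python3 plan.py 567 236 150 0.12
```

```text
t 7.7 pos [ 561.6 -106.2  211.2] F [-1.  -0.3 -0.7] turn/.15 [ 0.02 -0.04 -1.27] shift/50 [ 0.93 -6.78  1.22]
```

Call:
{"name": "arm_command", "arguments": {"steps": [[[1,0,-0.4,0,0,0,-0.4],[1,0,-0.8,0,0,0,-0.4],[1,0.1,-0.9,0,0,0,-0.4],[1,0.1,-0.9,0,0,0,0],[1,0.2,-0.9,0.2,0,0,0],[1,0.2,-0.9,0.2,0,0,0],[1,0.2,-0.9,0.4,0,0,0],[1,0.2,-0.7,0.4,0,0,0]]]}}

```text
time_s: 8.7
eef_pos: [584.9, 221.1, 145.5]
ee_rot: [0.0, 0.998, 0.057, -0.001]
force: [0.5, -0.4, -0.7]
grip_width: 1.002
grip_force: 0.0
```

Call:
{"name": "arm_command", "arguments": {"steps": [[[1,0,-0.3,0,0,0,0],[1,0,0,0,0,0,0]]]}}

```text
time_s: 8.95
eef_pos: [584.0, 233.8, 147.6]
ee_rot: [0.0, 0.998, 0.056, -0.0]
force: [-0.7, -0.3, 0.1]
grip_width: 1.003
grip_force: 0.0
```

```bash
python3 plan.py 567 237.5 19 0.12;python3 - <<'E'
from h import *
im=capture("top");jm=capture("scene");cv2.imwrite("pics/b.png",np.hstack([cv2.resize(im[110:280,150:350],None,fx=2,fy=2),cv2.resize(jm[210:380,330:530],None,fx=2,fy=2)])[:,:,::-1])
E
```

```text
t 8.95 pos [584.  233.8 147.6] F [-0.7 -0.3  0.1] turn/.15 [ 0.    0.01 -0.05] shift/50 [-0.33 -0.11  2.57]
```

View pics/b.png

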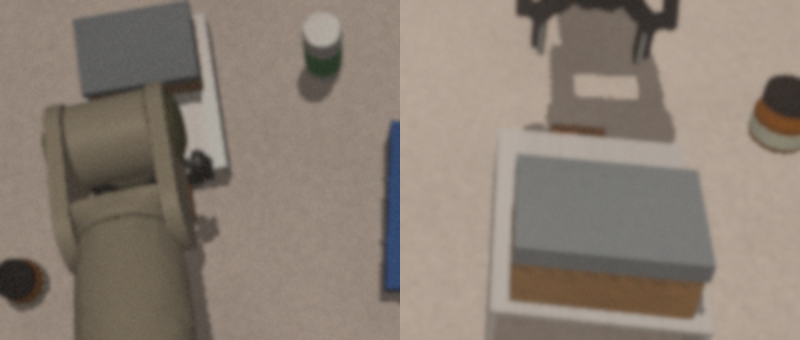

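The fingers straddle the brush end, which shows at scene crop (578,130); nothing stands in the way below them.

Call:
{"name": "arm_command", "arguments": {"steps": [[[1,-0.33,-0.1,0,0,0,0],[1,0,0,0.6,0,0,0],[1,0,0,0.7,0,0,0],[1,0,0,0.6,0,0,0],[1,0,0,0.4,0,0,0],[1,0,0,0.22,0,0,0],[1,0,0,0,0,0,0]]]}}

```text
time_s: 9.93
eef_pos: [567.8, 235.5, 21.9]
ee_rot: [0.0, 0.999, 0.054, -0.0]
force: [-0.3, 0.1, 1.3]
grip_width: 0.995
grip_force: 0.0
```

Call:
{"name": "arm_command", "arguments": {"steps": [[[0,0,0,0,0,0,0],[0,0,0,0,0,0,0],[0,0,0,0,0,0,0],[0,0,0,0,0,0,0]]], "squeeze": 35}}

```text
time_s: 10.42
eef_pos: [568.3, 236.3, 23.3]
ee_rot: [-0.0, 0.998, 0.055, 0.001]
force: [-1.6, -0.5, 6.1]
grip_width: 0.676
grip_force: 37.5
```

Call:
{"name": "arm_command", "arguments": {"steps": [[[0,-0.1,0,-0.02,0,0,0],[0,-0.2,0,0,0,0,0],[0,-0.3,0,0,0,0,0],[0,-0.3,0,0,0,0,0],[0,-0.3,0,0,0,0,0],[0,-0.3,0,0,0,0,0],[0,-0.3,0,0,0,0,0],[0,-0.3,0,0,0,0,0]]]}}

```text
time_s: 11.42
eef_pos: [462.9, 224.7, 23.3]
ee_rot: [-0.0, 0.999, 0.055, 0.001]
force: [2.5, -0.3, 0.6]
grip_width: 0.674
grip_force: 37.4
```

Call:
{"name": "arm_command", "arguments": {"steps": [[[0,-0.3,0,0,0,0,0],[0,-0.3,0,0,0,0,0],[0,-0.3,0,0,0,0,0],[0,-0.3,0,0,0,0,0],[0,-0.1,0,0,0,0,0],[0,0,0,0,0,0,0]]]}}

```text
time_s: 12.18
eef_pos: [398.1, 217.6, 23.2]
ee_rot: [0.0, 0.999, 0.055, -0.001]
force: [-4.9, -1.1, 10.8]
grip_width: 0.674
grip_force: 38.2
```

```bash
python3 - <<'E'
from h import *
im=capture("top");jm=capture("scene");cv2.imwrite("pics/c.png",np.hstack([cv2.resize(im[150:320,150:350],None,fx=2,fy=2),cv2.resize(jm[180:350,330:530],None,fx=2,fy=2)])[:,:,::-1])
E
```

```text
(no output)
```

View pics/c.png

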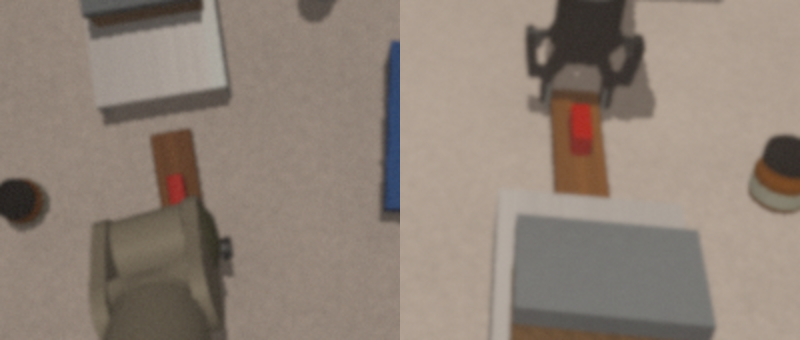

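Brush is clear of the shelf, with the red grip visible at top (238,244) and scene (621,244). Releasing and stepping aside to measure.

Call:
{"name": "arm_command", "arguments": {"steps": [[[1,0,0,0,0,0,0],[1,0,0,0,0,0,0],[1,0,0,0,0,0,0],[1,0,0,-0.3,0,0,0],[1,0,0,-0.8,0,0,0],[1,0,0,-0.8,0,0,0],[1,0,0.4,-0.6,0,0,0],[1,0,0.8,0,0,0,0]]]}}

```text
time_s: 13.28
eef_pos: [406.2, 158.0, 150.8]
ee_rot: [-0.0, 0.998, 0.056, 0.003]
force: [-0.2, -1.1, -0.2]
grip_width: 1.0
grip_force: 0.0
```

Call:
{"name": "arm_command", "arguments": {"steps": [[[1,0,0.9,0,0,0,0],[1,0,0.9,0,0,0,0],[1,0,0.6,0,0,0,0],[1,0,0,0,0,0,0]]]}}

```text
time_s: 13.78
eef_pos: [418.6, 37.3, 148.7]
ee_rot: [0.0, 0.999, 0.053, 0.001]
force: [-0.7, 0.6, 0.2]
grip_width: 1.002
grip_force: 0.0
```

```bash
python3 - <<'E'
from h import *
np.set_printoptions(precision=1,suppress=True)
im=capture("top");jm=capture("scene");cv2.imwrite("pics/top_d.png",im[:,:,::-1]);cv2.imwrite("pics/scene_d.png",jm[:,:,::-1])
print("pos",sense()["eef_pos"])
# red grip
ct=blob(im,(0,140,60),(6,255,255),(190,190,290,330))
m2=blob(im,(170,140,60),(180,255,255),(190,190,290,330))
print(len(ct),[cv2.minAreaRect(c) for c in ct[:2]],[cv2.minAreaRect(c) for c in m2[:2]])
r=cv2.minAreaRect(np.vstack(ct[:1]));bx=cv2.boxPoints(r);X=np.array([onz("top",p,58) for p in bx]);print("grip top box",X,X.mean(0))
# body hull
for lo in((0,70,50),):
    c=blob(im,lo,(25,255,255),(190,190,290,330))[0];r=cv2.minAreaRect(c);B=np.array([onz("top",p,30) for p in cv2.boxPoints(r)])
    e=[np.linalg.norm(B[i]-B[(i+1)%4]) for i in(0,1)];k=int(np.argmax(e));d=B[(k+1)%4]-B[k];d*=np.sign(d[0])
    print("body",r,"\n",B,B.mean(0),e,"yaw",np.arctan2(d[1],d[0]))
o=np.hstack([cv2.resize(im[190:320,180:310],None,fx=3,fy=3),cv2.resize(jm[215:345,370:500],None,fx=3,fy=3)])
u=np.hstack([cv2.resize(im[120:260,375:475],(390,546)),cv2.resize(jm[210:310,135:235],(390,546))])
cv2.imwrite("pics/d.png",cv2.resize(np.vstack([o,cv2.resize(u,(780,546))]),(500,600))[:,:,::-1])
E
```

```text
pos [418.3  39.  148.3]
1 [((238.4324188232422, 248.09458923339844), (23.015857696533203, 9.370742797851562), 80.53767395019531)] []
grip top box [[504.6 245.2  58. ]
 [508.1 220.1  58. ]
 [446.5 210.5  58. ]
 [443.  235.5  58. ]] [475.6 227.8  58. ]
body ((239.95945739746094, 249.25677490234375), (68.8831787109375, 21.207469940185547), 80.53767395019531) 
 [[566.  272.7  30. ]
 [574.  214.2  30. ]
 [385.6 185.2  30. ]
 [377.5 242.7  30. ]] [475.8 228.7  30. ] [np.float64(59.02231466551946), np.float64(190.70079237211834)] yaw 0.15280510156053756
```

View pics/d.png

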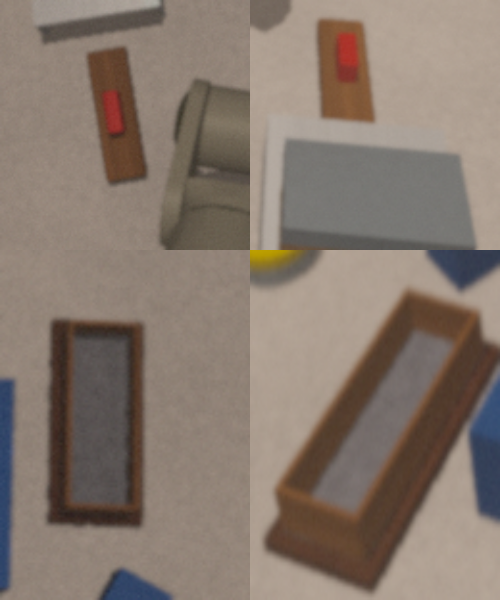

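Top image: brush lies with grip at full-image (238,248), box compartment at (415,188), both unobstructed. I check the grip height from two views and measure the box rim.

```bash
python3 - <<'E'
from h import *
np.set_printoptions(precision=1,suppress=True)
im=cv2.imread("pics/top_d.png")[:,:,::-1].copy();jm=cv2.imread("pics/scene_d.png")[:,:,::-1].copy()
c=blob(jm,(0,140,60),(6,255,255),(370,200,460,290))[0];print(cv2.approxPolyDP(c,1.5,True)[:,0].tolist())
# grip top face centre in scene from crop d (3*500/780 per px)
f=3*500/780;fy=3*600/936
q=np.array([(337,33),(357,33),(357,65),(338,67)],float);q=np.c_[370+(q[:,0]-250)/f,215+q[:,1]/fy]
print("grip",tri(q.mean(0),(238.4,248.1)))
S=[(177.4,286.9),(145.8,278.6),(227.4,227.7),(197.8,221.7)];T=[(403,149.2),(432.2,149.2),(401.4,223.6),(431.4,225.2)]
for a,b in zip(S,T): print(*tri(a,b),onz("top",b,46),onz("scene",a,46))
# floor (grey) and rim+base masks
roi=(388,135,445,240)
for nm,lo,hi,z in(("brown",(0,60,20),(25,255,255),12),("rim",(0,60,88),(25,255,255),46)):
    cs=blob(im,lo,hi,roi)
    if cs:
        r=cv2.minAreaRect(np.vstack(cs));X=np.array([onz("top",p,z) for p in cv2.boxPoints(r)]);print(nm,r,X.mean(0),np.linalg.norm(X[0]-X[1]),np.linalg.norm(X[1]-X[2]),X[0]-X[1])
h=hsv(im)
for y in(165,185,205):
    print(y,[(x,int(h[y,x,2])) for x in range(393,438)])
print([(y,int(h[y,416,2])) for y in list(range(143,158))+list(range(215,234))])
E
python3 plan.py 476 228.5 130 0.153
```

```text
[[416, 232], [414, 242], [416, 256], [423, 257], [426, 248], [424, 233]]
grip (array([476. , 229.1,  52.5]), np.float64(0.5920896366580579))
[ 742.7 -231.3   40.7] 0.24567954257182742 [ 741.1 -230.4   46. ] [ 747.2 -227.6   46. ]
[ 739.3 -310.5   41.1] 7.151266139975861 [ 739.6 -312.6   46. ] [ 743.2 -302.6   46. ]
[ 532.3 -215.6   40.3] 1.3109027607582255 [ 531.7 -215.1   46. ] [ 538.9 -211.1   46. ]
[ 525.7 -298.    37.2] 3.617712395360124 [ 525.1 -297.5   46. ] [ 536.  -289.1   46. ]
brown ((413.3594665527344, 188.77818298339844), (37.8289909362793, 82.02088165283203), 0.8680514097213745) [ 636.9 -260.9   12. ] 237.20176960187567 109.37325013418136 [-236.7   15.2    0. ]
rim ((415.5, 185.5), (75.0, 33.0), 90.0) [ 638.1 -259.9   46. ] 92.98708504230021 212.28160480490462 [ 1.7 93.   0. ]
165 [(393, 144), (394, 113), (395, 77), (396, 65), (397, 70), (398, 62), (399, 56), (400, 52), (401, 61), (402, 88), (403, 95), (404, 92), (405, 89), (406, 87), (407, 86), (408, 90), (409, 92), (410, 90), (411, 96), (412, 90), (413, 94), (414, 93), (415, 91), (416, 93), (417, 89), (418, 85), (419, 
[... 1018 characters left out ...]
), (420, 90), (421, 89), (422, 93), (423, 88), (424, 83), (425, 68), (426, 59), (427, 57), (428, 72), (429, 83), (430, 93), (431, 91), (432, 111), (433, 139), (434, 148), (435, 144), (436, 148), (437, 145)]
[(143, 149), (144, 150), (145, 148), (146, 149), (147, 143), (148, 126), (149, 96), (150, 77), (151, 56), (152, 62), (153, 59), (154, 59), (155, 68), (156, 83), (157, 84), (215, 91), (216, 87), (217, 90), (218, 86), (219, 89), (220, 91), (221, 96), (222, 98), (223, 79), (224, 59), (225, 49), (226, 50), (227, 53), (228, 57), (229, 71), (230, 101), (231, 138), (232, 148), (233, 149)]
t 13.88 pos [418.3  39.  148.3] F [-0.5 -0.6 -0.3] turn/.15 [-0.   -0.   -0.29] shift/50 [ 1.72 -3.57  0.37]
```

Call:
{"name": "arm_command", "arguments": {"steps": [[[1,0.1,-0.3,0,0,0,-0.29],[1,0.3,-0.6,0,0,0,0],[1,0.4,-0.8,0,0,0,0],[1,0.4,-0.8,0,0,0,0],[0.6,0.3,-0.7,0,0,0,0],[0.6,0.2,-0.3,0,0,0,0],[0.6,0,-0.1,0.3,0,0,0],[0.6,0,0,0.1,0,0,0]]]}}

```text
time_s: 14.88
eef_pos: [474.3, 229.5, 126.3]
ee_rot: [0.0, 0.997, 0.077, -0.001]
force: [-0.3, 0.5, 0.1]
grip_width: 0.598
grip_force: 0.0
```

```bash
python3 plan.py 476 228.6 46 0.153; python3 - <<'E'
from h import *
for p in((401.5,188),(432.2,188),(416,222.8),(416,148.9)): print(p,onz("top",p,46).round(1),onz("top",p,12).round(1))
E
```

```text
t 14.88 pos [474.3 229.5 126.3] F [-0.3  0.5  0.1] turn/.15 [0.   0.02 0.01] shift/50 [0.03 0.02 1.61]
(401.5, 188) [ 630.6 -220.3   46. ] [ 638.3 -226.7   12. ]
(432.2, 188) [ 628.8 -305.7   46. ] [ 636.3 -314.4   12. ]
(416, 222.8) [ 532.8 -255.4   46. ] [ 537.8 -262.7   12. ]
(416, 148.9) [ 741.2 -267.    46. ] [ 751.9 -274.6   12. ]
```

Call:
{"name": "arm_command", "arguments": {"steps": [[[0.6,0.03,0.02,0.4,0,0,0],[0.6,0,0,0.5,0,0,0],[0.6,0,0,0.4,0,0,0],[0.6,0,0,0.28,0,0,0],[0.6,0,0,0,0,0,0],[0,0,0,0,0,0,0],[0,0,0,0,0,0,0],[0,0,0,0,0,0,0]]], "squeeze": 50}}

```text
time_s: 15.88
eef_pos: [477.7, 228.8, 49.6]
ee_rot: [-0.0, 0.997, 0.076, 0.001]
force: [-0.7, 1.0, 5.3]
grip_width: 0.25
grip_force: 52.2
```

Call:
{"name": "arm_command", "arguments": {"steps": [[[0,0,0,0,0,0,0],[0,0,0,0,0,0,0],[0,0,0,-0.1,0,0,0],[0,0,0,-0.2,0,0,0],[0,0,0,0,0,0,0]]]}}

```text
time_s: 16.5
eef_pos: [477.6, 228.7, 64.6]
ee_rot: [-0.0, 0.997, 0.076, 0.001]
force: [-0.1, 0.4, -2.7]
grip_width: 0.246
grip_force: 51.1
```

```bash
python3 plan.py 476 228.6 46 0.153 636.7 -260.7 190 -0.067
```

```text
t 16.5 pos [477.6 228.7  64.6] F [-0.1  0.4 -2.7] turn/.15 [-0.   -0.01 -0.  ] shift/50 [-0.03 -0.    0.37]
t 16.5 pos [477.6 228.7  64.6] F [-0.1  0.4 -2.7] turn/.15 [-0.   -0.01  1.47] shift/50 [ 3.83  9.55 -2.51]
```

Call:
{"name": "arm_command", "arguments": {"steps": [[[0,0,0,-0.3,0,0,0],[0,0,0,-0.6,0,0,0],[0,0,0,-0.7,0,0,0.2],[0,0,0,-0.6,0,0,0.5],[0,0,0,-0.3,0,0,0.5],[0,0,0,0,0,0,0.27],[0,0.1,0.3,0,0,0,0],[0,0.2,0.5,0,0,0,0]]]}}

```text
time_s: 17.5
eef_pos: [489.5, 186.8, 189.0]
ee_rot: [0.0, 0.999, -0.033, -0.0]
force: [0.5, 0.2, -3.6]
grip_width: 0.247
grip_force: 51.1
```

Call:
{"name": "arm_command", "arguments": {"steps": [[[0,0.3,0.8,0,0,0,0],[0,0.3,0.8,0,0,0,0],[0,0.3,0.8,0,0,0,0],[0,0.3,0.8,0,0,0,0],[0,0.3,0.8,0,0,0,0],[0,0.3,0.8,0,0,0,0],[0,0.3,0.8,0,0,0,0],[0,0.3,0.8,0,0,0,0]]]}}

```text
time_s: 18.5
eef_pos: [587.3, -142.1, 188.9]
ee_rot: [-0.0, 0.999, -0.034, -0.0]
force: [0.5, 1.2, -3.2]
grip_width: 0.246
grip_force: 51.1
```

Call:
{"name": "arm_command", "arguments": {"steps": [[[0,0.3,0.8,0,0,0,0],[0,0.3,0.7,0,0,0,0],[0,0.3,0.5,0,0,0,0],[0,0.2,0.3,0,0,0,0],[0,0,0,0,0,0,0],[0,0,0,0,0,0,0]]]}}

```text
time_s: 19.25
eef_pos: [634.2, -257.9, 188.7]
ee_rot: [-0.0, 0.999, -0.034, -0.0]
force: [0.0, 0.5, -2.9]
grip_width: 0.246
grip_force: 51.0
```

```bash
python3 plan.py 638.5 -260.7 110 -0.067
```

```text
t 19.25 pos [ 634.2 -257.9  188.7] F [ 0.   0.5 -2.9] turn/.15 [-0.  0. -0.] shift/50 [0.09 0.05 1.57]
```

Move down to just above the walls, then check.

Call:
{"name": "arm_command", "arguments": {"steps": [[[0,0.09,0.05,0.2,0,0,0],[0,0,0,0.4,0,0,0],[0,0,0,0.4,0,0,0],[0,0,0,0.3,0,0,0],[0,0,0,0.2,0,0,0],[0,0,0,0,0,0,0],[0,0,0,0,0,0,0]]]}}

```text
time_s: 20.12
eef_pos: [639.4, -261.1, 114.6]
ee_rot: [0.0, 0.999, -0.034, 0.001]
force: [-0.5, 0.5, -3.4]
grip_width: 0.247
grip_force: 51.0
```

```bash
python3 plan.py 638.5 -260.7 63 -0.067; python3 - <<'E'
from h import *
im=capture("top");jm=capture("scene")
for n,i in(("top",im),("scene",jm)): cv2.imwrite(f"pics/{n}_e.png",i[:,:,::-1])
cv2.imwrite("pics/e.png",np.hstack([cv2.resize(im[130:250,380:460],(400,600),interpolation=2),cv2.resize(jm[190:310,130:250],(400,600)if 0 else (400,400),interpolation=2)if 0 else cv2.resize(jm[190:310,135:215],(400,600),interpolation=2)])[:,:,::-1])
E
```

```text
t 20.12 pos [ 639.4 -261.1  114.6] F [-0.5  0.5 -3.4] turn/.15 [ 0.   -0.01 -0.  ] shift/50 [-0.02 -0.01  1.03]
```

View pics/e.png

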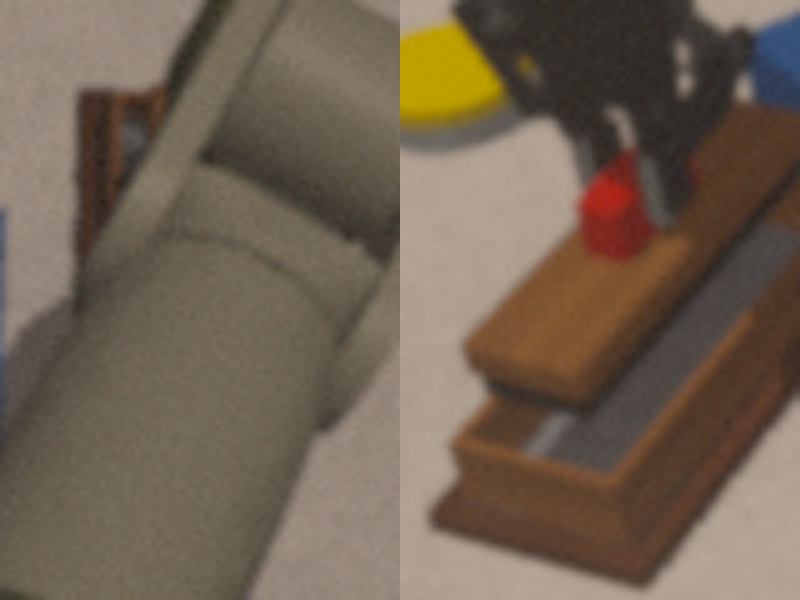

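The brush hangs level and lengthwise over the box, its near end at scene (162,264). Lowering in steps with force checks.

Call:
{"name": "arm_command", "arguments": {"steps": [[[0,-0.02,-0.01,0.1,0,0,0],[0,0,0,0.15,0,0,0],[0,0,0,0.15,0,0,0],[0,0,0,0.1,0,0,0],[0,0,0,0.1,0,0,0],[0,0,0,0,0,0,0]]]}}

```text
time_s: 20.98
eef_pos: [637.9, -260.3, 83.3]
ee_rot: [-0.0, 0.999, -0.034, -0.0]
force: [-0.6, -0.1, -2.3]
grip_width: 0.244
grip_force: 51.0
```

Free so far (bottom about 33 mm, below the rim). Continue.

Call:
{"name": "arm_command", "arguments": {"steps": [[[0,0,0,0.12,0,0,0],[0,0,0,0.12,0,0,0],[0,0,0,0.08,0,0,0],[0,0,0,0.04,0,0,0],[0,0,0,0.02,0,0,0],[0,0,0,0,0,0,0]]]}}

```text
time_s: 21.72
eef_pos: [638.1, -260.4, 64.9]
ee_rot: [0.0, 0.999, -0.034, 0.0]
force: [0.9, -0.8, -2.6]
grip_width: 0.245
grip_force: 51.0
```

Call:
{"name": "arm_command", "arguments": {"steps": [[[0,0,0,0.02,0,0,0],[0,0,0,0.02,0,0,0],[0,0,0,0,0,0,0]]]}}

```text
time_s: 22.1
eef_pos: [638.2, -260.4, 63.6]
ee_rot: [0.0, 0.999, -0.034, 0.0]
force: [-3.8, 2.1, 4.7]
grip_width: 0.244
grip_force: 52.0
```

Call:
{"name": "arm_command", "arguments": {"steps": [[[0.5,0,0,0,0,0,0],[0.5,0,0,0,0,0,0],[0.5,0,0,0,0,0,0],[0.5,0,0,-0.4,0,0,0],[0.5,0,0,-0.8,0,0,0],[0.5,0,0,-0.8,0,0,0],[1,0,0,-0.6,0,0,0],[1,-0.4,-0.6,0,0,0,0]]]}}

```text
time_s: 23.1
eef_pos: [621.1, -230.7, 196.8]
ee_rot: [0.002, 0.999, -0.035, 0.003]
force: [0.1, 1.0, 0.6]
grip_width: 0.903
grip_force: 0.0
```

Call:
{"name": "arm_command", "arguments": {"steps": [[[1,-0.5,-0.8,0,0,0,0],[1,-0.4,-0.8,0,0,0,0],[1,-0.2,-0.5,0,0,0,0],[1,0,0,0,0,0,0]]]}}

```text
time_s: 23.6
eef_pos: [572.4, -119.4, 194.6]
ee_rot: [0.0, 0.999, -0.033, 0.001]
force: [-0.6, -0.9, 0.3]
grip_width: 0.999
grip_force: 0.0
```

```bash
python3 plan.py 560.5 -105.6 94 -0.07; python3 - <<'E'
from h import *
np.set_printoptions(precision=1,suppress=True)
im=capture("top");jm=capture("scene")
c=blob(im,(0,140,60),(6,255,255),(385,140,445,240));print([onz("top",cen(k),72) for k in c[:1]],c and cv2.minAreaRect(c[0]))
cv2.imwrite("pics/f.png",np.hstack([cv2.resize(im[120:270,340:460],(480,600),interpolation=2),cv2.resize(jm[190:310,130:194],(320,600),interpolation=2)])[:,:,::-1])
E
```

```text
t 23.6 pos [ 572.4 -119.4  194.6] F [-0.6 -0.9  0.3] turn/.15 [ 0.   -0.01  0.03] shift/50 [-0.26 -0.26  2.01]
[] []
```

View pics/f.png

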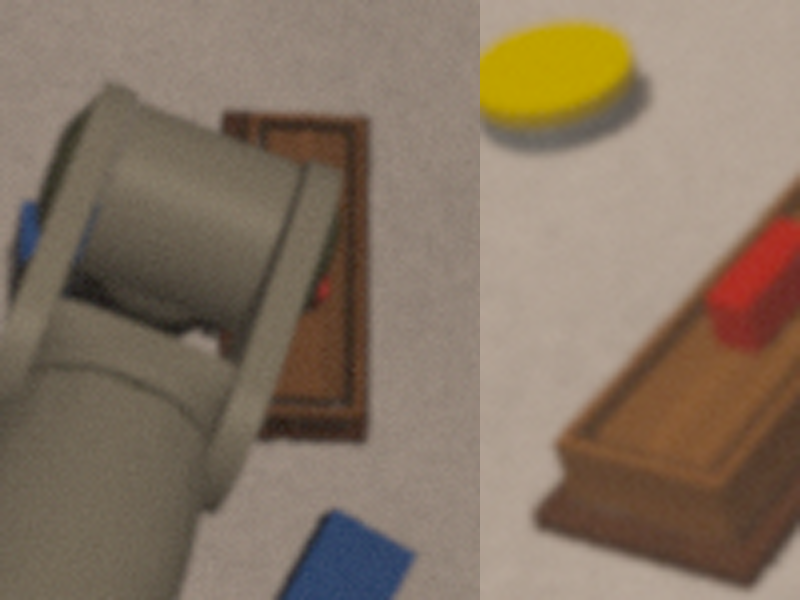

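The brush sits down inside the walls with its red grip above them, seen at scene (184,247). Now the lid.

Call:
{"name": "arm_command", "arguments": {"steps": [[[1,-0.26,-0.26,0,0,0,0],[1,0,0,0.3,0,0,0],[1,0,0,0.5,0,0,0],[1,0,0,0.5,0,0,0],[1,0,0,0.3,0,0,0],[1,0,0,0.2,0,0,0],[1,0,0,0.17,0,0,0],[1,0,0,0,0,0,0]]]}}

```text
time_s: 24.7
eef_pos: [560.2, -106.8, 94.0]
ee_rot: [-0.0, 0.999, -0.034, -0.0]
force: [-0.3, 0.0, -0.1]
grip_width: 0.999
grip_force: 0.0
```

```bash
python3 plan.py 560.5 -105.6 94 -0.07
```

```text
t 24.7 pos [ 560.2 -106.8   94. ] F [-0.3  0.  -0.1] turn/.15 [-0.    0.    0.02] shift/50 [ 0.   -0.02  0.  ]
```

Call:
{"name": "arm_command", "arguments": {"steps": [[[0,0,-0.02,0,0,0,0],[0,0,0,0,0,0,0],[0,0,0,0,0,0,0],[0,0,0,0,0,0,0],[0,0,0,0,0,0,0],[0,0,0,-0.1,0,0,0],[0,0,0,-0.3,0,0,0],[0,0,0,0,0,0,0]]], "squeeze": 50}}

```text
time_s: 25.7
eef_pos: [560.9, -106.2, 115.7]
ee_rot: [0.0, 0.999, -0.034, 0.001]
force: [0.9, 0.6, -4.9]
grip_width: 0.338
grip_force: 51.5
```

```bash
python3 plan.py 560.5 -105.6 94 -0.07  634.6 -261.1 195 -0.07
```

```text
t 25.7 pos [ 560.9 -106.2  115.7] F [ 0.9  0.6 -4.9] turn/.15 [ 0.01 -0.02  0.01] shift/50 [-0.01 -0.01  0.43]
t 25.7 pos [ 560.9 -106.2  115.7] F [ 0.9  0.6 -4.9] turn/.15 [ 0.01 -0.02  0.01] shift/50 [ 1.69  2.99 -1.59]
```

Call:
{"name": "arm_command", "arguments": {"steps": [[[0,0,0,-0.3,0,0,0],[0,0,0,-0.5,0,0,0],[0,0,0,-0.5,0,0,0],[0,0,0,-0.3,0,0,0],[0,0.2,0.3,0,0,0,0],[0,0.3,0.5,0,0,0,0],[0,0.3,0.6,0,0,0,0],[0,0.3,0.6,0,0,0,0]]]}}

```text
time_s: 26.7
eef_pos: [608.7, -210.1, 194.2]
ee_rot: [-0.0, 0.999, -0.034, -0.0]
force: [-1.1, 0.3, -3.6]
grip_width: 0.339
grip_force: 51.4
```

Call:
{"name": "arm_command", "arguments": {"steps": [[[0,0.3,0.5,0,0,0,0],[0,0.2,0.3,0,0,0,0],[0,0.09,0.19,0,0,0,0],[0,0,0,0,0,0,0],[0,0,0,0,0,0,0]]]}}

```text
time_s: 27.32
eef_pos: [634.4, -260.0, 194.4]
ee_rot: [-0.0, 0.999, -0.034, -0.0]
force: [0.2, -0.5, -3.4]
grip_width: 0.34
grip_force: 51.4
```

```bash
python3 plan.py 634.7 -261.1 145 -0.07
```

```text
t 27.32 pos [ 634.4 -260.   194.4] F [ 0.2 -0.5 -3.4] turn/.15 [-0.    0.    0.02] shift/50 [0.01 0.02 0.99]
```

Call:
{"name": "arm_command", "arguments": {"steps": [[[0,0.01,0.02,0.2,0,0,0.02],[0,0,0,0.3,0,0,0],[0,0,0,0.25,0,0,0],[0,0,0,0.13,0,0,0],[0,0,0,0,0,0,0],[0,0,0,0,0,0,0]]]}}

```text
time_s: 28.08
eef_pos: [635.2, -261.8, 150.8]
ee_rot: [0.0, 0.999, -0.035, 0.0]
force: [-0.0, -0.3, -3.3]
grip_width: 0.34
grip_force: 51.4
```

```bash
python3 plan.py 634.7 -261.1 130 -0.07; python3 - <<'E'
from h import *
im=capture("top");jm=capture("scene");cv2.imwrite("pics/top_g.png",im[:,:,::-1]);cv2.imwrite("pics/scene_g.png",jm[:,:,::-1])
cv2.imwrite("pics/g.png",cv2.resize(jm[190:310,120:260],(700,600),interpolation=2)[:,:,::-1])
E
```

```text
t 28.07 pos [ 635.2 -261.8  150.8] F [-0.  -0.3 -3.3] turn/.15 [ 0.   -0.01 -0.  ] shift/50 [-0.01 -0.01  0.42]
```

View pics/g.png

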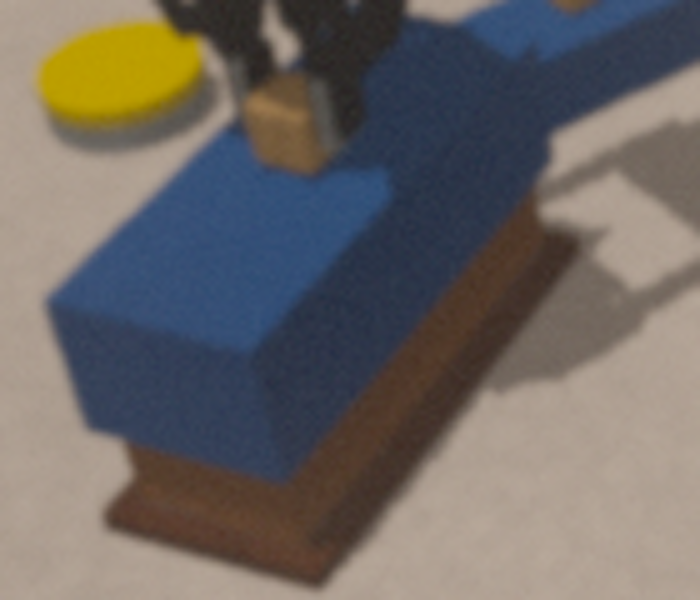

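The lid hovers parallel to the box, its lower near corner at scene (177,285) over the walls. Lowering with force checks.

Call:
{"name": "arm_command", "arguments": {"steps": [[[0,-0.01,-0.01,0.1,0,0,0],[0,0,0,0.1,0,0,0],[0,0,0,0.06,0,0,0],[0,0,0,0.06,0,0,0],[0,0,0,0,0,0,0]]]}}

```text
time_s: 28.8
eef_pos: [634.4, -261.1, 134.0]
ee_rot: [-0.0, 0.999, -0.035, -0.0]
force: [0.6, 0.1, -3.3]
grip_width: 0.345
grip_force: 51.4
```

Call:
{"name": "arm_command", "arguments": {"steps": [[[0,0,0,0.1,0,0,0],[0,0,0,0.1,0,0,0],[0,0,0,0.1,0,0,0],[0,0,0,0.08,0,0,0],[0,0,0,0.06,0,0,0],[0,0,0,0.04,0,0,0],[0,0,0,0,0,0,0]]]}}

```text
time_s: 29.68
eef_pos: [634.5, -261.1, 110.2]
ee_rot: [-0.0, 0.999, -0.035, -0.0]
force: [-0.9, -0.3, -3.7]
grip_width: 0.341
grip_force: 51.4
```

Call:
{"name": "arm_command", "arguments": {"steps": [[[0,0,0,0.05,0,0,0],[0,0,0,0.03,0,0,0],[0,0,0,0,0,0,0],[0,0,0,0,0,0,0]]]}}

```text
time_s: 30.18
eef_pos: [634.5, -261.1, 106.7]
ee_rot: [0.0, 0.999, -0.035, 0.0]
force: [-2.6, 1.8, 1.6]
grip_width: 0.34
grip_force: 52.1
```

Call:
{"name": "arm_command", "arguments": {"steps": [[[0,0,0,0.02,0,0,0],[0,0,0,0,0,0,0],[0,0,0,0,0,0,0]]]}}

```text
time_s: 30.55
eef_pos: [634.6, -261.0, 106.6]
ee_rot: [0.0, 0.999, -0.035, 0.0]
force: [-5.5, 4.0, 7.2]
grip_width: 0.337
grip_force: 52.8
```

Call:
{"name": "arm_command", "arguments": {"steps": [[[1,0,0,0,0,0,0],[1,0,0,0,0,0,0],[1,0,0,0,0,0,0],[1,0,0,0,0,0,0],[1,0,0,-0.4,0,0,0],[1,0,0,-0.8,0,0,0],[1,0,0,-0.8,0,0,0],[1,0,0,-0.2,0,0,0]]]}}

```text
time_s: 31.55
eef_pos: [635.2, -261.5, 218.3]
ee_rot: [0.001, 0.999, -0.035, 0.002]
force: [-0.4, 0.5, -0.0]
grip_width: 1.0
grip_force: 0.0
```

Call:
{"name": "arm_command", "arguments": {"steps": [[[1,-0.8,-0.5,0,0,0,0],[1,-0.9,-0.6,0,0,0,0],[1,-0.9,-0.6,0,0,0,0],[1,-0.9,-0.6,0,0,0,0],[1,-0.5,-0.4,0,0,0,0],[1,0,0,0,0,0,0]]]}}

```text
time_s: 32.3
eef_pos: [443.5, -111.2, 215.0]
ee_rot: [-0.0, 0.999, -0.035, -0.0]
force: [0.6, -0.5, -0.5]
grip_width: 1.004
grip_force: 0.0
```

```bash
python3 - <<'E'
from h import *
np.set_printoptions(precision=1,suppress=True)
im=capture("top");jm=capture("scene");s=sense();print(s["time_s"],s["eef_pos"])
for n,i,f,roi in(("scene",jm,"pics/scene0.png",(125,195,215,310)),("top",im,"pics/top0.png",(385,125,450,240))):
    o=cv2.imread(f)[:,:,::-1].copy()
    for k in(o,i):
        b=blob(k,(100,90,30),(125,255,255),roi)[0];w=blob(k,(3,70,60),(25,255,255),(170,215,200,245) if n=="scene" else (410,168,432,192))[0]
        print(n,cv2.contourArea(b),cen(b),cen(w))
    # things left alone: difference vs the start
    for nm,r in(("can",(270,275,312,352)),("jar",(500,245,545,288)),("tin",(120,190,168,222))) if n=="scene" else ():
        x0,y0,x1,y1=r;print(nm,cv2.absdiff(o,i)[y0:y1,x0:x1].mean())
E
```

```text
32.4 [ 444.9 -112.7  215. ]
scene 3066.5 [177.  252.6] [183.5 230.8]
scene 3042.0 [176.9 252.6] [183.4 230.7]
can 2.5652442795299937
jar 2.6151593453919033
tin 2.57421875
top 2801.5 [417.8 183.9] [420.5 180.2]
top 2772.5 [417.9 183.9] [420.5 180.3]
```

The lid is back in its starting place to within 0.1 px in both views, and the can, jar and tin have not moved. Handing in.

```bash
python3 -c "
from rig import *
print(finish_job())"
```

```text
the job is handed in; nothing more can be done
None
```

The brush is in the shoe-care box, bristles down, with the lid fully seated; I handed the job in at about 32 s with the can, jar and tin unmoved, and got no verdict back.

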